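Snap the last gauge onto the dash mock-up

TASK

One of the two snap bases on the plywood dash mock-up is still empty. Take the loose gauge that has the long foot with two slots and push it straight down over the empty base's two snap hooks, either way round, until both hooks have clicked back out over the foot and the foot lies flat on the base. Then let go of it.

Things in the scene. Friction and masses are not known exactly. Their poses are not given: they have to be found in the camera images.
- gauge_centre (a point): The gauge to fit: upright black can, 52 mm diameter, dial on top, on a 130 x 50 x 6 mm foot with a slot near each end; 56 mm high, 0.13 kg. Point: on its axis, half-way up (28 mm above the underside). x along the foot, z up. Slots: 30 to 53.5 mm from the axis at +x and -x, 30 mm wide in y. Grip the can across y. The loose gauges on a square foot or with no foot are not wanted.
- base_seat (a point): The empty snap base: grey plate 144 x 60 mm, fixed on the plywood board, with two pale upright hooks. Point: centre of its top face, 30 mm above the table; the fitted gauge's centre is 28 mm above it. x along the line of the hooks, z up. Pushing down clicks both hooks at about 10 to 12 N in all, then it stops hard. The other base, 120 mm away in +y or -y, carries a fixed gauge, top 86 mm above the table.
- hook_a (a joint): Bend of the hook at x = +49 mm, y = 0 of the base: 0 m at rest, positive inwards against its spring; about 0.003 while the foot passes, near 0 after the click. The hook is 12 mm wide in y and 37 mm high above the base, its outer face a ramp, its barb 7.5 mm above the base. The foot may be off by about 8 mm in x, 8 mm in y or 8 degrees.
- hook_b (a joint): Bend of the same kind of hook at x = -49 mm, y = 0 of the base: 0 m at rest, positive inwards.
Mind the look-alikes: they are no part of the job. What is shaped like the part that bears gauge_centre but green or red is not meant.

How it is judged:
By the outcome, as a careful person would: the job done as asked, in the order asked, and still so for the second after the job is handed in, with the robot touching nothing.
It also fails if it takes over 45 s, if anything falls off the work surface, if the arm or the gripper's body presses on something with over 40 N, if the wrist force passes 120 N, or if a joint passes its speed limit or range.

ROBOT

A 6-joint arm with a two-finger parallel gripper is mounted at the origin on the work surface. World frame = base frame: x ahead of the robot, y to its left, z up, the work surface at z = 0. Lengths are in m, angles in rad, forces in N, time in s.
With the tool pointing down it reaches from about 0.375 to 0.825 m from the base axis. Payload 5.5 kg.
Tool frame: the origin (TCP) lies on the centre line of the jaws, within the pads' length; the fingertips stand 14 mm ahead of it and the grasp point (between the pads) lies 5 mm behind it; z points along the fingers, x is the direction in which the jaws open and shut, and the axes are right-handed (so a half turn about z gives the same grasp; the last joint's range is limited). The gripper opens to 85 mm and grips with 20 to 120 N. Pads are 22 mm wide; open, the fingers measure 114 mm over their backs; the gripper's body (76 mm by 85 mm) begins 54 mm behind the grasp point. The pads swing forward as they close: fully open they stand 13 mm farther back than shut.
Start: joints at [-1.34, 0.314, -0.047, 1.21, 0, 1.571], TCP at [0.137, -0.584, 0.245] pointing down, gripper open.
Joint ranges: [-2.67, 2.67], [-0.69, 1.73], [-1.03, 1.25], [-2.08, 2.16], [-1.42, 1.45], [-3.14, 3.14]. Speed limits (rad/s): [2.39, 2.39, 3.01, 3.14, 3.14, 3.14].

INTERFACE

Orientations are given as a 3x3 rotation matrix whose columns are the frame's x, y, z axes.
In Python, from station import ctrl, viewer gives the robot as it stands.
- The arm moves only by the tool drive_tool, never from a script. Its argument "steps" is a list of rows, each a list of 7 numbers: the shift along the tool's x, y, z in mm, then the turn, a rotation vector about the tool's x, y, z in degrees, then the closure in counts, from 0 (fully open) to 255 (shut). A call has 1 to 20 rows; each row shifts and turns the pose as measured when the row begins, along the tool's axes as they then stand; what a row does not reach is not made up. A row lasts 1/8 s, in which the tool goes at most 62.5 mm and 10.7 degrees, less where a joint would pass 70% of its speed; a pose out of reach is approached as far as the arm can. A call is refused whole if a number of a shift passes 62.5 or a number of a turn 10.7, either way. A call with a gripper value outside its range is refused whole. The fingers move at their own pace and stop on an object; "squeeze" is the grip in N (left out, the last holds). Time passes only in rows, so rows that do not move let the fingers close. It gives the time, the measured TCP pose, the force and the opening at its end, in the units of the state.
- ctrl.get_obs(): the state, without advancing time (a new reading comes with each control period).
- viewer.read_camera(name): name is "scene" or "top" or "wrist"; returns a dict with "color" (480x640x3 uint8, red, green, blue), "fx", "fy", "cx", "cy" (pixels), "rvec" (rotation vector, rad) and "tvec" (3), from world to camera coordinates, as OpenCV has them; the wrist camera has in their place "T_tool_cam" (4x4, takes a point from camera to tool coordinates, whose origin is the TCP and whose axes are the tool frame's). Camera axes: x right, y down, z forward; pixel columns grow to the right and rows downward; lengths in m; the calibration is good to about 2 mm. A picture is of the moment at which its call begins: read the wrist's pose just before it. There is no depth.
- ctrl.close_job(): hands the job in, once; it reports no verdict.
The state is a dict: "clock": time; "q": joint angles; "qd": joint speeds; "joint_torque": joint torques, N m; "ee_pos": TCP position; "tool_rot": TCP orientation; "ft_force": force on the tool from outside, world axes, zero at the start; "torque": the same for the moment, N m; "finger_gap": opening from 0.0 (shut) to 1.0 (fully open).
Only numpy, scipy, OpenCV 4.12 (cv2) and the standard library are available. Lean on these libraries where they do the work, as an engineer would, in place of code of your own. Each camera call takes 0.05 s, during which the arm holds its last target. There are 200 camera calls.

## Working session

There is one attempt and no reset: what is moved stays moved. The work goes in short steps, Python scripts to look and compute and a tool call to move; the robot and the scene stay as the last step left them, time stands still between calls to the robot, and variables do not carry over. Pictures are saved under pics/ and viewed, about 8 in all and at most 12, crops included, and the job is handed in when it is done.

Besides the shell and the picture viewer there is one more tool, called after "Emit:" as name([rows], argument=value, ...), one row to a line, values as JSON. drive_tool: Moves the arm, as the interface text tells. Its arguments: {"type":"object","properties":{"steps":{"type":"array","items":{"type":"array","items":{"type":"number"}}},"squeeze":{"type":"number"}},"required":["steps"]}

```bash
mkdir -p pics; cat > h.py <<'E'
import numpy as np, cv2
from station import ctrl, viewer
def grab(n,f):
    o=ctrl.get_obs(); c=viewer.read_camera(n); cv2.imwrite('pics/'+f,c['color'][:,:,::-1])
    K=np.array([[c['fx'],0,c['cx']],[0,c['fy'],c['cy']],[0,0,1]])
    if 'rvec' in c:
        R=cv2.Rodrigues(np.array(c['rvec'],float))[0]; t=np.array(c['tvec'],float).ravel()
    else:
        T=np.eye(4);T[:3,:3]=o['tool_rot'];T[:3,3]=o['ee_pos'];M=np.linalg.inv(T@np.array(c['T_tool_cam']));R=M[:3,:3];t=M[:3,3]
    np.savez('pics/'+f+'.npz',K=K,R=R,t=t); return c
def pt(f,u,v,z):
    d=np.load('pics/'+f+'.npz');C=-d['R'].T@d['t'];r=d['R'].T@np.linalg.inv(d['K'])@[u,v,1]
    return (C+r*(z-C[2])/r[2]).round(4)
def proj(f,P):
    d=np.load('pics/'+f+'.npz');p=d['K']@(d['R']@np.array(P)+d['t']);return (p[:2]/p[2]).round(1)
E
python3 - <<'E'
from h import *
grab('top','top1.png');grab('scene','sc1.png')
print(ctrl.get_obs())
E
```

```text
{'clock': 0.1, 'q': array([-1.33998826e+00,  3.14154381e-01, -4.79673963e-02,  1.21023126e+00,
        1.30342670e-05,  1.57079436e+00]), 'qd': array([ 4.09665188e-05, -1.33445551e-03,  3.57877660e-03,  8.52534959e-04,
        1.04876631e-03, -1.47895409e-03]), 'joint_torque': array([ 5.41608733e-04, -5.40767705e+01,  3.40540445e+01,  1.12254769e-02,
        1.67558487e-04,  1.04844155e-06]), 'ee_pos': array([ 0.13714654, -0.58359445,  0.24452647]), 'tool_rot': array([[ 2.28765874e-01, -9.73481411e-01, -3.43431801e-04],
       [-9.73480226e-01, -2.28766132e-01,  1.51841432e-03],
       [-1.55671368e-03, -1.30373128e-05, -9.99998788e-01]]), 'ft_force': array([0.1505029 , 0.85872232, 0.11741979]), 'torque': array([0.01853414, 0.03767572, 0.00181693]), 'finger_gap': 0.9988946750016306}
```

View pics/top1.png

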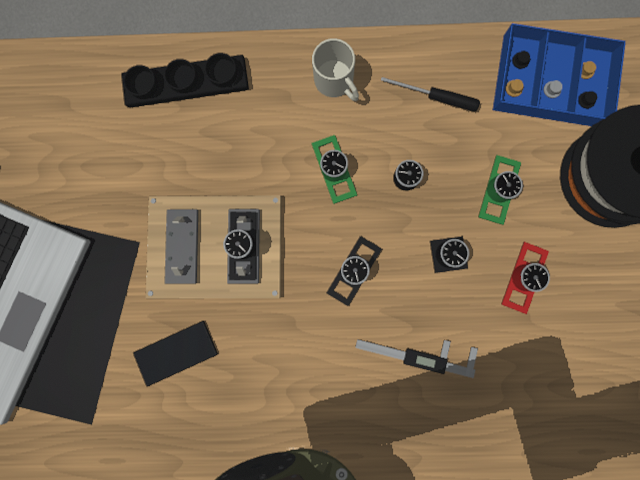

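View pics/sc1.png

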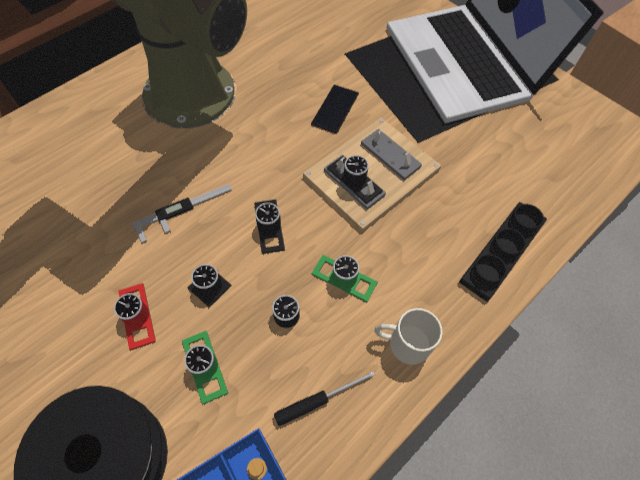

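The top view shows the black long-foot gauge at about (355,270), with foot corners (366,237), (382,246), (347,304), (328,293). The empty base is at (182,246), with the fitted one beside it at (243,246). The green and red gauges, the square-foot one and the one with no foot are decoys.

```bash
python3 - <<'E'
from h import *
f='top1.png'
g=[pt(f,*p,.006) for p in [(366,237),(382,246),(347,304),(328,293)]];b=[pt(f,*p,.03) for p in [(166,209),(199,209),(199,284),(166,284)]]
for n,c in(('g',g),('b',b)):
    c=np.array(c);d=(c[0]+c[1]-c[2]-c[3])/2;print(n,c,c.mean(0),np.linalg.norm(d),np.degrees(np.arctan2(d[1],d[0])))
print(pt(f,355,270,.056),pt(f,243,246,.03))
o=ctrl.get_obs();R=o['tool_rot'];print(np.linalg.inv(R)@(np.array(g).mean(0)+[0,0,.2]-o['ee_pos'])*1000)
c=viewer.read_camera('wrist');print(c['T_tool_cam'],c['fx'])
E
```

```text
g [[ 0.5154 -0.1353  0.006 ]
 [ 0.4969 -0.1658  0.006 ]
 [ 0.3866 -0.0942  0.006 ]
 [ 0.4087 -0.058   0.006 ]] [ 0.4519   -0.113325  0.006   ] 0.13158667295740856 -34.45694457819561
b [[0.5787 0.251  0.03  ]
 [0.5768 0.1867 0.03  ]
 [0.4325 0.1869 0.03  ]
 [0.4341 0.2502 0.03  ]] [0.505525 0.2187   0.03    ] 0.14445031152614382 0.1189941788904653
[ 0.4505 -0.1099  0.056 ] [0.5027 0.1021 0.03  ]
[-385.73318526 -413.98786158   39.13238778]
[[ 9.99999447e-01 -4.09164025e-04  9.68747685e-04 -3.43287823e-04]
 [ 9.56437281e-05  9.52771788e-01  3.03687193e-01 -7.87109737e-02]
 [-1.04725334e-03 -3.03686932e-01  9.52771300e-01 -1.27710070e-01]
 [ 0.00000000e+00  0.00000000e+00  0.00000000e+00  1.00000000e+00]] 332.25189974045935
```

```bash
cat >> h.py <<'E'
from scipy.spatial.transform import Rotation as Ro
def plan(P,yaw,n):
    """rows: straight line to P, tool down, tool x at world angle yaw (deg)"""
    o=ctrl.get_obs();R=np.array(o['tool_rot']);p=np.array(o['ee_pos'])
    a=np.radians(yaw);T=np.array([[np.cos(a),np.sin(a),0],[np.sin(a),-np.cos(a),0],[0,0,-1]])
    w=Ro.from_matrix(R.T@T).as_rotvec(degrees=True)
    for i in range(n):
        Ri=R@Ro.from_rotvec(w*i/n,degrees=True).as_matrix()
        print((Ri.T@(np.array(P)-p)/n*1000).round(1).tolist(),(w/n).round(2).tolist())
E
python3 -c "
from h import *
plan([.451,-.112,.2],55.5,13)"
```

```text
[-29.8, -31.8, 3.5] [-0.01, 0.0, -10.18]
[-23.7, -36.6, 3.5] [-0.01, 0.0, -10.18]
[-16.9, -40.2, 3.5] [-0.01, 0.0, -10.18]
[-9.5, -42.5, 3.5] [-0.01, 0.0, -10.18]
[-1.8, -43.5, 3.4] [-0.01, 0.0, -10.18]
[5.9, -43.2, 3.4] [-0.01, 0.0, -10.18]
[13.4, -41.5, 3.4] [-0.01, 0.0, -10.18]
[20.5, -38.4, 3.4] [-0.01, 0.0, -10.18]
[27.0, -34.2, 3.4] [-0.01, 0.0, -10.18]
[32.6, -28.9, 3.4] [-0.01, 0.0, -10.18]
[37.2, -22.7, 3.4] [-0.01, 0.0, -10.18]
[40.6, -15.8, 3.4] [-0.01, 0.0, -10.18]
[42.8, -8.3, 3.4] [-0.01, 0.0, -10.18]
```

Emit:
drive_tool([
  [-30, -32, 3.5, 0, 0, -10.2, 0],
  [-24, -36.5, 3.5, 0, 0, -10.2, 0],
  [-17, -40, 3.5, 0, 0, -10.2, 0],
  [-9.5, -42.5, 3.5, 0, 0, -10.2, 0],
  [-2, -43.5, 3.5, 0, 0, -10.2, 0],
  [6, -43, 3.5, 0, 0, -10.2, 0],
  [13.5, -41.5, 3.5, 0, 0, -10.2, 0],
  [20.5, -38.5, 3.5, 0, 0, -10.2, 0],
  [27, -34, 3.5, 0, 0, -10.2, 0],
  [32.5, -29, 3.5, 0, 0, -10.2, 0],
  [37, -23, 3.5, 0, 0, -10.2, 0],
  [40.5, -16, 3.5, 0, 0, -10.2, 0],
  [43, -8, 3.5, 0, 0, -10.2, 0],
  [0, 0, 0, 0, 0, 0, 0],
])

```text
clock: 1.9
ee_pos: [0.4405, -0.085, 0.1959]
tool_rot: [[0.498, 0.867, -0.0], [0.867, -0.498, 0.003], [0.002, -0.002, -1.0]]
ft_force: [-0.3, -0.7, -0.6]
finger_gap: 1.002
```

```bash
python3 -c "
from h import *
grab('wrist','w1.png')
o=ctrl.get_obs();print(o['clock'],o['q'].round(2),o['ee_pos'])
plan([.451,-.112,.2],55.5,1);print(proj('w1.png',[.451,-.112,.056]))"
```

```text
1.95 [-0.19  0.06 -0.47  1.04  0.    0.33] [ 0.43980914 -0.08601895  0.19597866]
[-16.9, 22.7, -4.1] [-0.11, -0.09, 4.5]
[293.6 257.4]
```

View pics/w1.png

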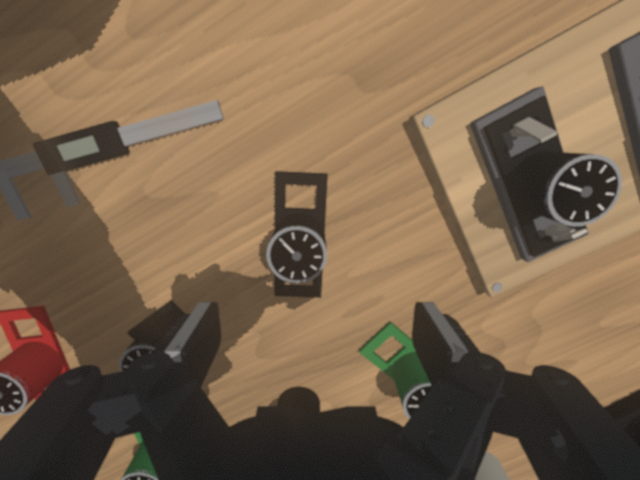

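The wrist view shows the dial at (297,254) and foot corners at (275,172), (328,173), (321,297), (275,296). Nothing is near where the fingers will go.

```bash
python3 -c "
from h import *
f='w1.png'
c=np.array([pt(f,*p,.006) for p in [(275,172),(328,173),(321,297),(275,296)]]);print(c,c.mean(0),pt(f,297,254,.056))
d=c[0]+c[1]-c[2]-c[3];print(np.linalg.norm(d)/2,np.degrees(np.arctan2(d[1],d[0])))
plan([.451,-.112,.2],55.5,1)"
```

```text
[[ 0.3833 -0.0954  0.006 ]
 [ 0.4089 -0.0526  0.006 ]
 [ 0.5181 -0.1222  0.006 ]
 [ 0.4929 -0.1638  0.006 ]] [ 0.4508 -0.1085  0.006 ] [ 0.4498 -0.1079  0.056 ]
0.12934202719920543 147.75983782604698
[-16.9, 22.7, -4.1] [-0.11, -0.09, 4.5]
```

```bash
python3 -c "
from h import *
plan([.4502,-.1085,.11],57.7,1)"
```

```text
[-14.4, 20.4, 85.9] [-0.11, -0.1, 2.3]
```

Emit:
drive_tool([
  [-7, 10, 30, 0, 0, 1.2, 0],
  [-7, 10, 30, 0, 0, 1.1, 0],
  [0, 0, 25, 0, 0, 0, 0],
  [0, 0, 0, 0, 0, 0, 0],
])

```text
clock: 2.45
ee_pos: [0.4484, -0.1123, 0.1095]
tool_rot: [[0.544, 0.839, -0.001], [0.839, -0.544, 0.001], [0.0, -0.001, -1.0]]
ft_force: [-0.6, -0.1, -0.3]
finger_gap: 0.998
```

```bash
python3 -c "
from h import *
plan([.4502,-.1085,.034],57.7,1)"
```

```text
[4.2, -0.5, 75.5] [-0.05, -0.01, -0.63]
```

Emit:
drive_tool([
  [4, -0.5, 0, 0, 0, -0.6, 0],
  [0, 0, 30, 0, 0, 0, 0],
  [0, 0, 30, 0, 0, 0, 0],
  [0, 0, 16, 0, 0, 0, 0],
  [0, 0, 0, 0, 0, 0, 255],
  [0, 0, 0, 0, 0, 0, 255],
  [0, 0, 0, 0, 0, 0, 255],
  [0, 0, 0, 0, 0, 0, 255],
  [0, 0, 0, 0, 0, 0, 255],
  [0, 0, 0, 0, 0, 0, 255],
], squeeze=60)

```text
clock: 3.7
ee_pos: [0.4577, -0.1114, 0.0419]
tool_rot: [[0.537, 0.844, 0.015], [0.844, -0.537, -0.004], [0.005, 0.014, -1.0]]
ft_force: [0.4, 1.1, -1.7]
finger_gap: 0.594
```

```bash
python3 -c "
from h import *
grab('wrist','w2.png')
plan([.4502,-.1085,.034],57.7,1)"
```

```text
[-1.6, -8.0, 7.8] [0.82, -0.27, -0.16]
```

View pics/w2.png

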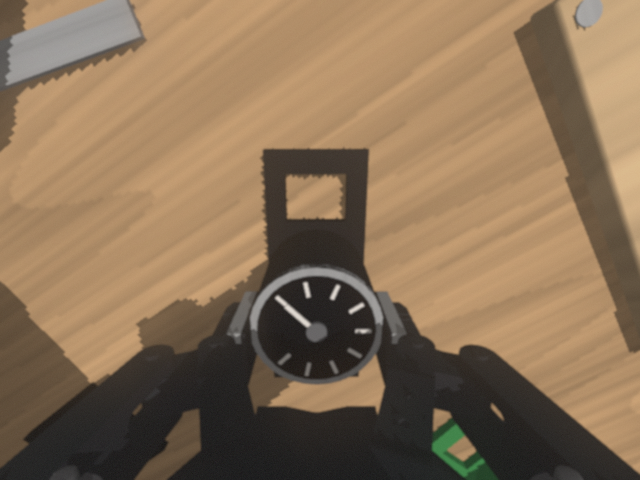

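```bash
python3 -c "
from h import *
f='w2.png'
o=ctrl.get_obs();R=o['tool_rot'];p=o['ee_pos']
print(o['q'].round(3))
for u,v,z in [(316.5,331,.056),(263,150,.006),(368,150,.006)]:
  P=pt(f,u,v,z);print(P,(R.T@(P-p)*1000).round(1))"
```

```text
[-0.239  0.252 -0.645  0.659 -0.     0.328]
[ 0.4548 -0.1084  0.056 ] [  1.   -3.9 -14.1]
[ 0.3858 -0.0941  0.006 ] [-24.2 -70.5  34.8]
[ 0.4124 -0.0523  0.006 ] [ 25.4 -70.5  35. ]
```

Emit:
drive_tool([
  [0, 0, -20, 0, 0, 0, 255],
  [0, 0, -40, 0, 0, 0, 255],
  [0, 0, -40, 0, 0, 0, 255],
  [0, 0, -25, 0, 0, 0, 255],
  [0, 0, 0, 0, 0, 0, 255],
], squeeze=80)

```text
clock: 4.38
ee_pos: [0.4545, -0.1106, 0.1693]
tool_rot: [[0.537, 0.844, 0.011], [0.844, -0.537, -0.003], [0.004, 0.011, -1.0]]
ft_force: [-0.1, -0.4, -1.9]
finger_gap: 0.581
```

```bash
python3 -c "
from h import *
o=ctrl.get_obs();print(o['ee_pos'],o['ft_force'],o['finger_gap'])
plan([.5102,.218,.17],90,9)"
```

```text
[ 0.45454047 -0.11062614  0.16925098] [-0.11946168 -0.44835937 -1.87011386] 0.5812788698210358
[34.1, -14.4, -0.1] [0.08, -0.0, -3.61]
[35.0, -12.2, -0.1] [0.08, -0.0, -3.61]
[35.7, -10.0, -0.1] [0.08, -0.0, -3.61]
[36.2, -7.7, -0.1] [0.08, -0.0, -3.61]
[36.6, -5.4, -0.1] [0.08, -0.0, -3.61]
[36.9, -3.1, -0.1] [0.08, -0.0, -3.61]
[37.0, -0.8, -0.1] [0.08, -0.0, -3.61]
[37.0, 1.6, -0.1] [0.08, -0.0, -3.61]
[36.8, 3.9, -0.1] [0.08, -0.0, -3.61]
```

Emit:
drive_tool([
  [34, -14, 0, 0.1, 0, -3.6, 255],
  [35, -12, 0, 0.1, 0, -3.6, 255],
  [36, -10, 0, 0.1, 0, -3.6, 255],
  [36, -8, 0, 0.1, 0, -3.6, 255],
  [36.5, -5.5, 0, 0.1, 0, -3.6, 255],
  [37, -3, 0, 0.1, 0, -3.6, 255],
  [37, -1, 0, 0.1, 0, -3.6, 255],
  [37, 1.5, 0, 0.1, 0, -3.6, 255],
  [37, 4, 0, 0.1, 0, -3.6, 255],
  [0, 0, 0, 0, 0, 0, 255],
])

```text
clock: 5.62
ee_pos: [0.503, 0.2268, 0.153]
tool_rot: [[-0.015, 1.0, -0.021], [1.0, 0.015, -0.003], [-0.003, -0.021, -1.0]]
ft_force: [-0.3, -0.5, -1.6]
finger_gap: 0.588
```

```bash
python3 -c "
from h import *
o=ctrl.get_obs();print(o['ee_pos'],o['finger_gap'])
plan([.5102,.218,.165],90,1)
grab('wrist','w3.png')"
```

```text
[0.5029877  0.22675524 0.15296226] 0.5876093847719703
[-8.9, 6.8, -12.2] [-1.21, 0.17, 0.86]
```

View pics/w3.png

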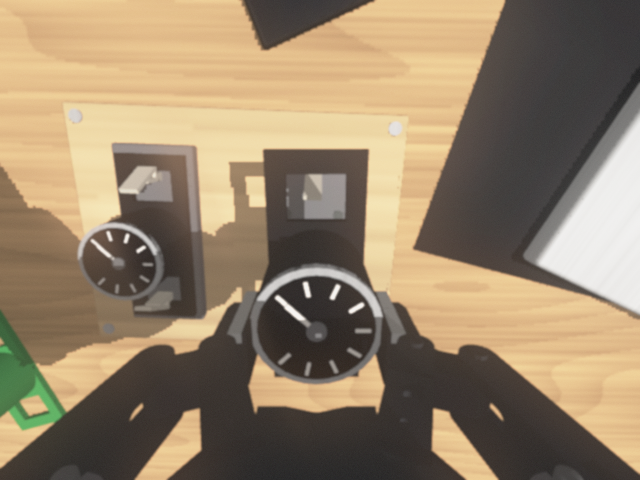

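The gauge sits in the hand as before, with foot corners at (264,150) and (367,150). A pale hook shows through the far slot near (313,187). Next I correct the pose and check the crop.

Emit:
drive_tool([
  [-4.5, 3.5, -6, -0.6, 0, 0.4, 255],
  [-4.5, 3.5, -6, -0.6, 0, 0.4, 255],
  [0, 0, 0, 0, 0, 0, 255],
])

```text
clock: 6.05
ee_pos: [0.5092, 0.2131, 0.1642]
tool_rot: [[0.005, 1.0, -0.002], [1.0, -0.005, -0.006], [-0.006, -0.002, -1.0]]
ft_force: [0.4, 0.4, -0.3]
finger_gap: 0.587
```

```bash
python3 -c "
from h import *
f='w3.png'
for p in [(196,146),(204,318)]: print(pt(f,*p,.03))
print(pt('top1.png',227,209,.03),pt('top1.png',260,209,.03),pt('top1.png',260,284,.03))
grab('wrist','w4.png')
o=ctrl.get_obs();print(o['ee_pos'],o['ft_force'])
plan([.5102,.218,.165],90,1)
for x in (-.049,.049): print([proj('w4.png',[.5055+x,.2187+y,.067]) for y in (-.006,.006)])
im=cv2.imread('pics/w4.png')[130:250,230:390];cv2.imwrite('pics/w4c.png',cv2.resize(im,None,fx=5,fy=5,interpolation=2))"
```

```text
[0.4324 0.1379 0.03  ]
[0.5732 0.1324 0.03  ]
[0.5752 0.1323 0.03  ] [0.5733 0.0684 0.03  ] [0.4294 0.0704 0.03  ]
[0.50895203 0.21314934 0.16394733] [-0.38198005  0.22666136 -1.33606229]
[4.8, 1.2, -1.1] [-0.13, 0.35, -0.26]
[array([315.5, 173.4]), array([333.4, 173.3])]
[array([316.2, 304.9]), array([332. , 304.9])]
```

View pics/w4c.png

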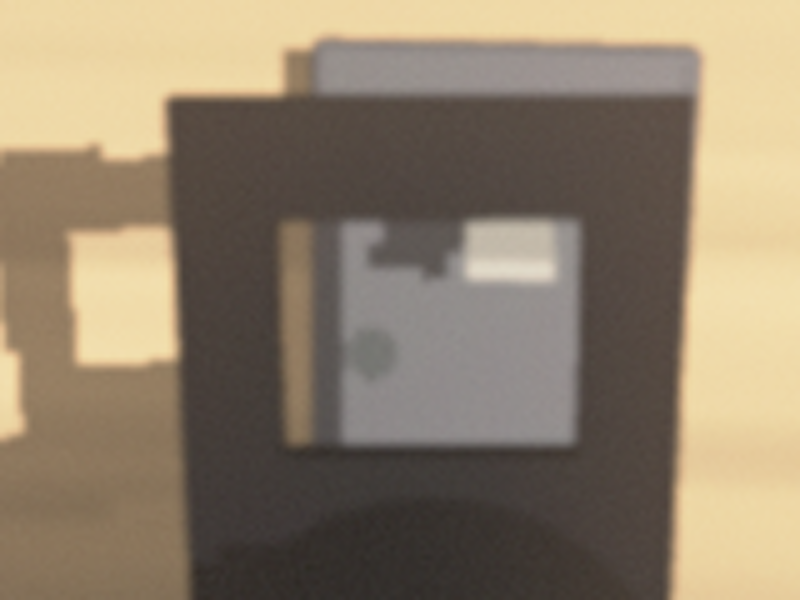

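```bash
python3 -c "
from h import *
f='w4.png'
print(pt(f,293.6,138.4,.03),pt(f,369.6,138.4,.03), 'hook',pt(f,323,186,.067),pt(f,341.4,186,.067))
print('left side low',pt(f,230+343/5,130+445/5,.03),pt(f,230+343/5,130+220/5,.03))
for u,v in[(263.6,149.5),(368.8,149.5)]:
  o=ctrl.get_obs();P=pt(f,u,v,o['ee_pos'][2]-.0354);print('foot',P,o['tool_rot'].T@(P-o['ee_pos'])*1e3)"
```

```text
[0.4343 0.196  0.03  ] [0.4346 0.2533 0.03  ] hook [0.4649 0.2177 0.067 ] [0.4649 0.2302 0.067 ]
left side low [0.4967 0.1985 0.03  ] [0.4608 0.1992 0.03  ]
foot [0.4387 0.1887 0.1285] [-24.55678238 -70.05857381  35.75461162]
foot [0.439  0.2386 0.1285] [ 25.34314461 -69.98947089  35.45045489]
```

```bash
python3 -c "
from h import *
plan([.511,.223,.122],90,1)"
```

```text
[10.1, 2.1, 41.9] [-0.13, 0.35, -0.26]
```

Emit:
drive_tool([
  [5, 1, 10, 0, 0.35, -0.25, 255],
  [5, 1, 10, 0, 0, 0, 255],
  [0, 0, 11, 0, 0, 0, 255],
  [0, 0, 11, 0, 0, 0, 255],
  [0, 0, 0, 0, 0, 0, 255],
])

```text
clock: 6.72
ee_pos: [0.5101, 0.2233, 0.1178]
tool_rot: [[0.0, 1.0, -0.004], [1.0, -0.0, -0.0], [-0.0, -0.004, -1.0]]
ft_force: [-1.1, -0.1, -1.1]
finger_gap: 0.586
```

```bash
python3 -c "
from h import *
grab('wrist','w5.png')
o=ctrl.get_obs();print(o['ee_pos'],o['ft_force'])
plan([.511,.223,.122],90,1)
im=cv2.imread('pics/w5.png')[120:280,220:420];cv2.imwrite('pics/w5c.png',cv2.resize(im,None,fx=4,fy=3.75,interpolation=2))"
```

```text
[0.51045619 0.2233833  0.11830906] [ 0.04111917 -0.02196137 -0.67250872]
[-0.4, 0.5, -3.7] [-0.2, -0.01, -0.02]
```

View pics/w5c.png

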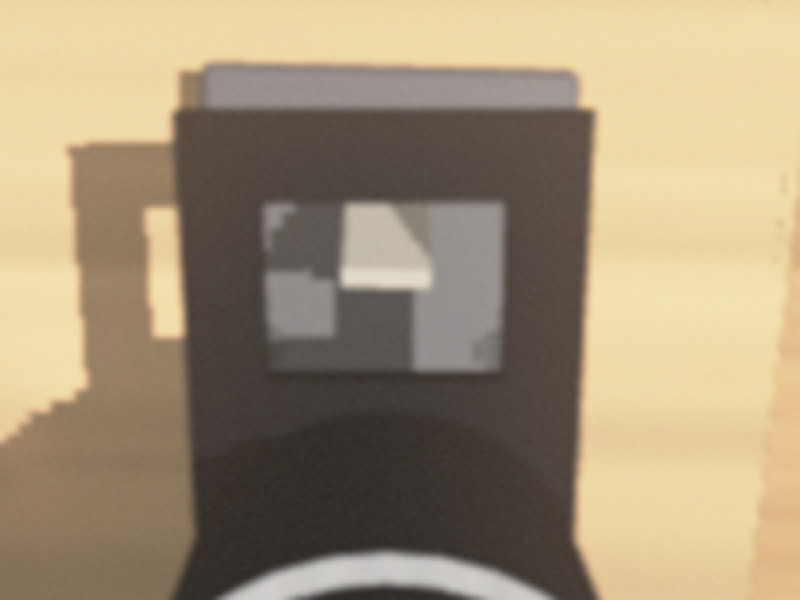

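The hook is centred in the slot in y (crop 386 against 384). Checking x.

```bash
python3 -c "
from h import *
f='w5.png';o=ctrl.get_obs();z=o['ee_pos'][2]
print('base far',pt(f,220+205/4,137.6,.03),pt(f,220+578/4,137.9,.03),'foot far',pt(f,316,149.3,z-.0354),'slot',pt(f,316,120+203/3.75,z-.0354),pt(f,316,120+372/3.75,z-.0414),pt(f,316,120+372/3.75,z-.0354),'hook',pt(f,316,120+268/3.75,.067),pt(f,316,120+288/3.75,.067))"
```

```text
base far [0.4344 0.1959 0.03  ] [0.4346 0.2537 0.03  ] foot far [0.4396 0.2237 0.0829] slot [0.4511 0.2237 0.0829] [0.475  0.2236 0.0769] [0.4735 0.2237 0.0829] hook [0.462  0.2236 0.067 ] [0.4649 0.2236 0.067 ]
```

Emit:
drive_tool([
  [0.8, 2, 0, 0, 0, 0, 255],
  [0, 0, 6, 0, 0, 0, 255],
  [0, 0, 6, 0, 0, 0, 255],
  [0, 0, 6, 0, 0, 0, 255],
  [0, 0, 6, 0, 0, 0, 255],
  [0, 0, 5, 0, 0, 0, 255],
  [0, 0, 0, 0, 0, 0, 255],
])

```text
clock: 7.65
ee_pos: [0.513, 0.2244, 0.088]
tool_rot: [[0.001, 1.0, -0.002], [1.0, -0.001, 0.001], [0.001, -0.002, -1.0]]
ft_force: [0.1, -0.1, -1.5]
finger_gap: 0.588
```

Emit:
drive_tool([
  [0, -0.5, 5, 0, 0, 0, 255],
  [0, 0, 4, 0, 0, 0, 255],
  [0, 0, 3, 0, 0, 0, 255],
  [0, 0, 0, 0, 0, 0, 255],
])

```text
clock: 8.15
ee_pos: [0.5124, 0.225, 0.0763]
tool_rot: [[0.0, 1.0, -0.002], [1.0, -0.0, 0.002], [0.002, -0.002, -1.0]]
ft_force: [-2.4, 1.1, -3.3]
finger_gap: 0.591
```

Emit:
drive_tool([
  [0, 0, 4, 0, 0, 0, 255],
  [0, 0, 4, 0, 0, 0, 255],
  [0, 0, 4, 0, 0, 0, 255],
])

```text
clock: 8.52
ee_pos: [0.5117, 0.225, 0.0697]
tool_rot: [[0.0, 1.0, -0.002], [1.0, -0.0, 0.003], [0.003, -0.002, -1.0]]
ft_force: [-19.7, -7.7, 56.0]
finger_gap: 0.588
```

Emit:
drive_tool([
  [0, 0, 0, 0, 0, 0, 255],
  [0, 0, 0, 0, 0, 0, 255],
])

```text
clock: 8.78
ee_pos: [0.5125, 0.225, 0.071]
tool_rot: [[0.0, 1.0, 0.001], [1.0, -0.0, 0.003], [0.003, 0.001, -1.0]]
ft_force: [-0.7, -0.1, -2.1]
finger_gap: 0.586
```

```bash
python3 -c "
from h import *
grab('wrist','w6.png')
im=cv2.imread('pics/w6.png')[120:280,220:420];cv2.imwrite('pics/w6c.png',cv2.resize(im,None,fx=4,fy=3.75,interpolation=2))"
```

```text
(no output)
```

View pics/w6c.png

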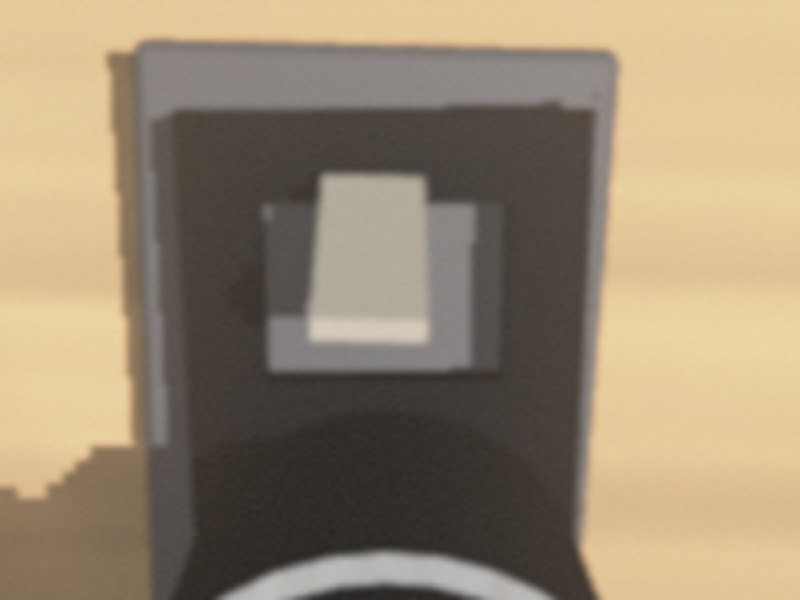

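Hook b's barb (crop 315-428, y 175-340) overlaps the outer rim of the slot, so it has clicked. I release now and retreat.

Emit:
drive_tool([
  [0, 0, 0, 0, 0, 0, 0],
  [0, 0, 0, 0, 0, 0, 0],
  [0, 0, 0, 0, 0, 0, 0],
  [0, 0, 0, 0, 0, 0, 0],
  [0, 0, 0, 0, 0, 0, 0],
  [0, 0, -20, 0, 0, 0, 0],
  [0, 0, -40, 0, 0, 0, 0],
  [0, 0, -40, 0, 0, 0, 0],
  [0, 50, -20, 0, 0, 0, 0],
  [0, 30, 0, 0, 0, 0, 0],
  [0, 0, 0, 0, 0, 0, 0],
])

```text
clock: 10.2
ee_pos: [0.5938, 0.2245, 0.1934]
tool_rot: [[-0.001, 1.0, -0.0], [1.0, 0.001, 0.002], [0.002, -0.0, -1.0]]
ft_force: [-0.8, 0.5, -0.5]
finger_gap: 0.997
```

```bash
python3 -c "
from h import *
grab('wrist','w7.png')
o=ctrl.get_obs();print(o['ee_pos'],o['finger_gap'],proj('w7.png',[.5065,.2248,.04]))
u,v=proj('w7.png',[.5065,.2248,.04]).astype(int)
im=cv2.imread('pics/w7.png')
x,y=max(u-150,0),max(v-130,0);im=im[y:y+240,x:x+320];print(x,y);cv2.imwrite('pics/w7c.png',cv2.resize(im,None,fx=2.5,fy=2.5,interpolation=2))"
```

```text
[0.59273463 0.22454188 0.19341647] 0.997590624975315 [315.7 121.5]
165 0
```

View pics/w7c.png

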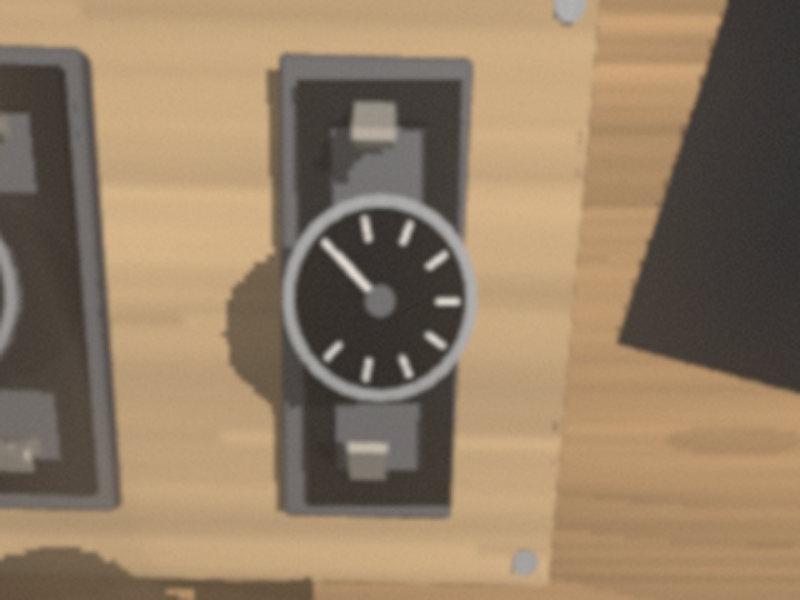

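Both hooks, at crop (374,120) and (367,460), reach out over the outer slot rims. The foot lies evenly on the base and the gripper is clear.

```bash
python3 -c "
from station import ctrl
print(ctrl.close_job())"
```

```text
the job is handed in; nothing more can be done
None
```

The long-foot black gauge is pushed down onto the empty base and released. The job was handed in at about 10.3 s on the robot's clock.

**Fit:** The push stopped hard at 56 N upward force, with the tool at about the expected seated height. The last close-up, taken after release, shows both hooks back out over the outer rims of the slots and the foot flat on the base. The gripper was open and about 12 cm above and 8 cm to the side.

**Disagreements:**
- The top and wrist cameras differed by about 5 mm on the base's y position. I used the wrist camera's value, and the fit confirmed it.
- The grip ended up about 5 mm off-centre along the foot and 8 mm higher than planned. I corrected for this from the wrist pictures before pushing down.

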